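Find the unlatched service panel and push it open

TASK

One of the four identical white panels on top of the grey service housing has been left unlatched and the outlet under it is needed. Press gently with the fingertips on the front part of one panel after another until you find the one that rocks (front edge down, rear edge up), then push that front edge on down until the panel stands open at about 45 degrees or more, and leave it so. Do not force the latched panels, which only sink a few millimetres on their seals, and do not pick up or shift any of the things standing around.

Things in the scene. Friction and masses are not known exactly. Their poses are not given: they have to be found in the camera images.
- console: fixed low grey service housing, 176 (x) x 386 (y) x 100 mm high, hollow. Origin: centre of underside; x to its rear, y left, z up. In its flat top (z = 100 mm) four identical white panels, 104 (x) x 78 (y) x 6 mm, lie flush in a row at y = +138, +46, -46, -138 mm, middles at x = -15 mm; 1.5 mm gaps, 11 mm bars between. Under them 90 mm of room, a 22 mm high outlet on the floor. Plain ledge behind
- place_1 (a point): point on the top surface of panel place 1 (1 = leftmost, +y; 4 = rightmost), on the middle line of the panel, 21 mm from its front edge and 43 mm in front of the hidden pivot line: the place to press. Fixed to the housing; does not move with the panel. Axes as the housing
- place_2 (a point): point on the top surface of panel place 2 (1 = leftmost, +y; 4 = rightmost), on the middle line of the panel, 21 mm from its front edge and 43 mm in front of the hidden pivot line: the place to press. Fixed to the housing; does not move with the panel. Axes as the housing
- place_3 (a point): point on the top surface of panel place 3 (1 = leftmost, +y; 4 = rightmost), on the middle line of the panel, 21 mm from its front edge and 43 mm in front of the hidden pivot line: the place to press. Fixed to the housing; does not move with the panel. Axes as the housing
- place_4 (a point): point on the top surface of panel place 4 (1 = leftmost, +y; 4 = rightmost), on the middle line of the panel, 21 mm from its front edge and 43 mm in front of the hidden pivot line: the place to press. Fixed to the housing; does not move with the panel. Axes as the housing
- panel_loose (a joint): tilt of the one unlatched panel (its place differs each time), rad: 0 = flush, grows as its front edge goes down and its rear edge up; stops at -0.08 and 0.95. Turns about a line along the housing's y, 64 mm behind its front edge, 40 mm ahead of its rear edge, 3 mm below the top. Friction hinge: 0.12 N m (about 3 N at the pressing point) moves it; it stays where it is left
- panel_fast1 (a joint): how far one of the three latched panels is pressed down, m: 0 = flush. It does not tilt: it sinks evenly on its seal, 1 mm for every 4 N, stops at 8 mm and springs back when let go
- panel_fast2 (a joint): how far one of the three latched panels is pressed down, m: 0 = flush. It does not tilt: it sinks evenly on its seal, 1 mm for every 4 N, stops at 8 mm and springs back when let go
- panel_fast3 (a joint): how far one of the three latched panels is pressed down, m: 0 = flush. It does not tilt: it sinks evenly on its seal, 1 mm for every 4 N, stops at 8 mm and springs back when let go
- marker: bystander, not to be disturbed: black-and-white marker pen, 132 mm long, lying on the rear ledge of the housing. Origin at the centre of its underside
- forceps: bystander, not to be disturbed: steel forceps, 126 mm long, lying on the rear ledge of the housing. Origin at the centre of its underside
- timer: bystander, not to be disturbed: white bench timer, 66x66x19 mm, lying flat on the worktop left of the housing. Origin at the centre of its underside
- amber_bottle: bystander, not to be disturbed: amber reagent bottle with black cap, 48 mm across, 96 mm tall, left of the housing. Origin at the centre of its underside
- dye_bottle: bystander, not to be disturbed: small white bottle with yellow cap, 42 mm across, 84 mm tall, right of the housing. Origin at the centre of its underside
- kit_box: bystander, not to be disturbed: small white carton, 66x90x45 mm, right of the housing. Origin at the centre of its underside

How it is judged:
On the way, in this order (a step that is already met when the one before it is completed fails the run):
1. the loose panel has been found: it rocks under a press (value of joint panel_loose above 0.05 rad), for 0.05 s.
2. the loose panel is pushed open (value of joint panel_loose above 0.7 rad), for 0.2 s.
At the end, for the whole second after the job is handed in: the loose panel stays open, tilted at least 0.7 rad (40 degrees), at rest; the latched panels are back within 1.5 mm of flush; no bystander is more than 30 mm from where it stood (value of joint panel_loose above 0.7 rad and velocity of joint panel_loose between -0.05 and 0.05 rad/s and value of joint each of panel_fast1, panel_fast2, panel_fast3 below 0.0015 m and distance of each of marker, forceps, timer, amber_bottle, dye_bottle, kit_box from where it was at the start of the episode below 0.03 m); the robot touches nothing.
It fails at once if a latched panel was forced (pressed down more than 6 mm, about 24 N) (value of joint any of panel_fast1, panel_fast2, panel_fast3 above 0.006 m).
It fails at once if a bystander was picked up, pushed away or knocked over (distance of any of marker, forceps, timer, amber_bottle, dye_bottle, kit_box from where it was at the start of the episode above 0.03 m or angle between any of marker, forceps, timer, amber_bottle, dye_bottle, kit_box's own z axis and vertical above 0.5 rad).
It also fails if it takes over 45 s, if anything falls off the work surface, if the arm or the gripper's body presses on something with over 40 N, if the wrist force passes 120 N, or if a joint passes its speed limit or range.

ROBOT

A 6-joint arm with a two-finger parallel gripper is mounted at the origin on a cart in front of the work surface, level with it; the furniture and walls round the work are solid. World frame = base frame: x ahead of the robot, y to its left, z up, the work surface at z = 0. Lengths are in m, angles in rad, forces in N, time in s.
With the tool pointing down it reaches from about 0.25 to 0.775 m from the base axis. Payload 4 kg.
Tool frame: the origin (TCP) lies at the centre of the arm's flange, where the gripper is bolted on; the fingertips stand 199 mm ahead of it and the grasp point (between the pads) lies 180 mm ahead of it; z points along the fingers, y is the line along which they close (so a half turn about z gives the same grasp; the last joint's range is limited). The gripper opens to 94 mm and grips with 3 to 60 N. Pads are 16 mm wide; open, the fingers measure 119 mm over their backs; the gripper's body (75 mm by 177 mm) begins 78 mm behind the grasp point.
Start: joints at [-1.368, 0.087, 1.371, -0, 1.684, -0.103], TCP at [0.166, -0.524, 0.405] pointing down, gripper open.
Joint ranges: [-3.1, 3.1], [-0.76, 2.03], [0.27, 2.55], [-1.08, 4.22], [0.17, 2.65], [-2.57, 2.57]. Speed limits (rad/s): [2.79, 2.79, 3.14, 3.14, 3.14, 3.14].

INTERFACE

Orientations are given as [roll, pitch, yaw] about the fixed x, y, z axes, in that order (R = Rz(yaw) Ry(pitch) Rx(roll)).
In Python, from bench import robot, eyes, models gives the robot as it stands.
- The arm moves only by the tool step_arm, never from a script. Its argument "commands" is a list that holds one entry, the list of rows, each a list of 7 numbers: the shift along the tool's x, y, z in mm, then the turn, a rotation vector about the tool's x, y, z in rad, then the finger opening in mm, from 0 to 94. In form: [[[tx, ty, tz, wx, wy, wz, gripper], ...]]. A call has 1 to 20 rows; each row shifts and turns the commanded pose from where the row before left it, along the tool's axes as they then stand; what a row does not reach is not made up. A row lasts 1/8 s, in which the tool goes at most 62.5 mm and 10.7 degrees, less where a joint would pass 70% of its speed; a pose out of reach is approached as far as the arm can. A call is refused whole if a number of a shift passes 62.5 or a number of a turn 0.188, either way. A call with a gripper value outside its range is refused whole. The fingers move at their own pace and stop on an object; the grip force is fixed at half the most. Time passes only in rows, so rows that do not move let the fingers close. It gives the time, the measured TCP pose, the force, the opening and the grip force at its end, in the units of the state.
- robot.get_obs(): the state, without advancing time (a new reading comes with each control period).
- eyes.snapshot(name): name is "scene" or "top" or "wrist"; returns a dict with "color" (384x512x3 uint8, red, green, blue), "camera_matrix" (3x3 intrinsics, pixels), "D" ([k1, k2, p1, p2, k3] as OpenCV has them; the pictures are not rectified), "eye" and "rotation" of the camera in the world; the wrist camera has in their place "tool_from_camera" (4x4, takes a point from camera to tool coordinates, whose origin is the TCP and whose axes are the flange's). Camera axes: x right, y up, looking along -z (the intrinsics and any distortion apply to the point x, -y, -z); pixel columns grow to the right and rows downward; lengths in m; the calibration is good to about 2 mm. A picture is of the moment at which its call begins: read the wrist's pose just before it. There is no depth.
- robot.close_job(): hands the job in; it is judged then, once.
Trained networks look in a picture, given as the dict that the camera call returned (one of the last four; its "shot" number tells which), for a name from the list of things; names that differ only in an ending like _2 or _b are one class to them, and where a whole thing is asked for, a point or a joint stands for the part that bears it (a point fixed in the world has none). Each returns a list of dicts, best first, with "confidence" (0 to 1); they miss things now and then, are a little off and sometimes report something else, mostly with a low value. They report only what shows in the picture. A call takes as long as a camera call.
- models.masks_of(picture, query): "mask" (384x512 bool, what is visible of it) and "xy" ([column, row] in pixels, amid what is visible of it).
- models.tip_of(picture, query): "xy" ([column, row] in pixels: a listed point, or the origin of a listed thing).
The state is a dict: "time": time; "joint_positions": joint angles; "qvel": joint speeds; "joint_torque": joint torques, N m; "tool_pos": TCP position; "ee_rot": TCP orientation; "wrist_force": force on the tool from outside, world axes, zero at the start; "wrist_torque": the same for the moment, N m; "width": finger opening in m; "finger_force": force on a finger pad.
Only numpy, scipy, OpenCV 4.12 (cv2) and the standard library are available. Lean on these libraries where they do the work, as an engineer would, in place of code of your own. Each camera call takes 0.05 s, during which the arm holds its last target. There are 200 camera calls.

## Working session

There is one attempt and no reset: what is moved stays moved. The work goes in short steps, Python scripts to look and compute and a tool call to move; the robot and the scene stay as the last step left them, time stands still between calls to the robot, and variables do not carry over. Pictures are saved under pics/ and viewed, at most 10 in all, crops included, and the job is handed in when it is done.

Besides the shell and the picture viewer there is one more tool, called after "Call:" as name([rows], argument=value, ...), one row to a line, values as JSON. step_arm: Moves the arm, as the interface text tells. Its arguments: {"type":"object","properties":{"commands":{"type":"array"}},"required":["commands"]}

```bash
mkdir -p pics; cat > h.py <<'E'
import numpy as np,cv2
from bench import robot,eyes,models
def ray(p,xy):
    u=cv2.undistortPoints(np.array([[xy]],float),np.array(p["camera_matrix"]),np.array(p["D"]))[0,0]
    return np.array(p["eye"]),np.array(p["rotation"])@np.array([u[0],-u[1],-1])
def atz(p,xy,z):
    e,d=ray(p,xy); return e+d*(z-e[2])/d[2]
E
python3 - <<'E'
from h import *
ims=[]
for n in("scene","top"):
    p=eyes.snapshot(n); ims.append(p["color"][:,:,::-1])
    for q in("place_1","place_2","place_3","place_4"):
        print(n,q,[(np.round(r["xy"],1),round(r["confidence"],2),np.round(atz(p,r["xy"],.1),4)) for r in models.tip_of(p,q)[:5]])
    for q in("console","marker","forceps","timer","amber_bottle","dye_bottle","kit_box"):
        print(n,q,[(np.round(r["xy"],1),round(r["confidence"],2),np.round(atz(p,r["xy"],.1 if q in("console1","marker","forceps") else 0),4)) for r in models.tip_of(p,q)[:2]])
    cv2.imwrite(f"pics/{n}.png",ims[-1])
o=robot.get_obs();print(o["tool_pos"],o["ee_rot"],o["time"],o["wrist_force"])
E
```

```text
Traceback (most recent call last):
  File "h.py", line 7, in atz
    e,d=ray(p,xy); return e+d*(z-e[2])/d[2]
                                       ~^^^
IndexError: invalid index to scalar variable.
```

```bash
sed -i 's/np.array(p\["rotation"\])@/R.from_euler("xyz",p["rotation"]).as_matrix()@/; 1a from scipy.spatial.transform import Rotation as R' h.py
python3 - <<'E'
from h import *
for n in("scene","top"):
    p=eyes.snapshot(n); print(p["rotation"],p["eye"])
    for q in("place_1","place_2","place_3","place_4"):
        print(n,q,[(np.round(r["xy"],1),round(r["confidence"],2),np.round(atz(p,r["xy"],.1),4)) for r in models.tip_of(p,q)[:5]])
    for q in("console","marker","forceps","timer","amber_bottle","dye_bottle","kit_box"):
        print(n,q,[(np.round(r["xy"],1),round(r["confidence"],2),np.round(atz(p,r["xy"],.1 if q in("marker","forceps") else 0),4)) for r in models.tip_of(p,q)[:2]])
    cv2.imwrite(f"pics/{n}.png",p["color"][:,:,::-1])
o=robot.get_obs();print(o["tool_pos"],o["ee_rot"],o["time"],o["wrist_force"])
E
```

```text
[ 0.67648717  0.01414169 -0.73814248] [-0.09772659 -0.73336567  1.26195381]
scene place_1 [(array([229.8, 183. ]), 0.96, array([0.4651, 0.0156, 0.1   ])), (array([214.9, 162.5]), 0.84, array([0.4843, 0.1096, 0.1   ])), (array([193.8, 148.7]), 0.55, array([0.4721, 0.2013, 0.1   ])), (array([253.5, 199. ]), 0.55, array([ 0.4768, -0.0775,  0.1   ]))]
scene place_2 [(array([229.8, 183. ]), 0.96, array([0.4651, 0.0156, 0.1   ])), (array([214.9, 162.5]), 0.84, array([0.4843, 0.1096, 0.1   ])), (array([193.8, 148.7]), 0.55, array([0.4721, 0.2013, 0.1   ])), (array([253.5, 199. ]), 0.55, array([ 0.4768, -0.0775,  0.1   ]))]
scene place_3 [(array([229.8, 183. ]), 0.96, array([0.4651, 0.0156, 0.1   ])), (array([214.9, 162.5]), 0.84, array([0.4843, 0.1096, 0.1   ])), (array([193.8, 148.7]), 0.55, array([0.4721, 0.2013, 0.1   ])), (array([253.5, 199. ]), 0.55, array([ 0.4768, -0.0775,  0.1   ]))]
scene place_4 [(array([229.8, 183. ]), 0.96, array([0.4651, 0.0156, 0.1   ])), (array([214.9, 162.5]), 0.84, array([0.4843, 0.1096, 0.1   ])), (array([193.8, 148.7]), 0.55, array([0.4721, 0.2013, 0.1   
[... 1840 characters left out ...]
ray([0.5277, 0.0702, 0.    ]))]
top marker [(array([194.3, 171.8]), 0.52, array([0.5933, 0.177 , 0.1   ])), (array([258.7, 173.2]), 0.3, array([ 0.5907, -0.0254,  0.1   ]))]
top forceps [(array([259.6, 171.6]), 0.39, array([ 0.5958, -0.0281,  0.1   ]))]
top timer [(array([137.6, 181.8]), 0.92, array([0.5699, 0.3852, 0.    ]))]
top amber_bottle [(array([126.3, 208.2]), 0.78, array([0.48  , 0.4207, 0.    ]))]
top dye_bottle [(array([356.9, 167. ]), 0.73, array([ 0.6276, -0.3597,  0.    ]))]
top kit_box [(array([376.9, 213.6]), 0.86, array([ 0.4697, -0.4259,  0.    ]))]
[ 0.16557149 -0.52447733  0.4047082 ] [3.14150413e+00 2.15029324e-05 3.05787666e-01] 1.3 [-0.14356919 -0.39243013  0.04379428]
```

View pics/top.png

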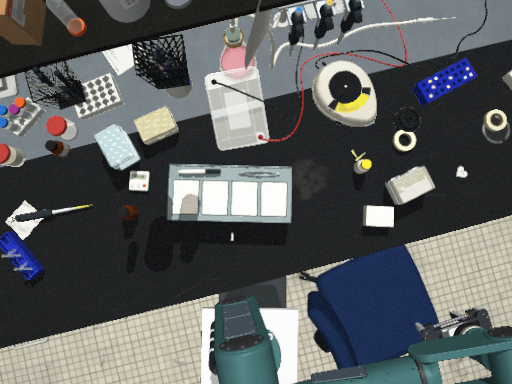

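View pics/scene.png

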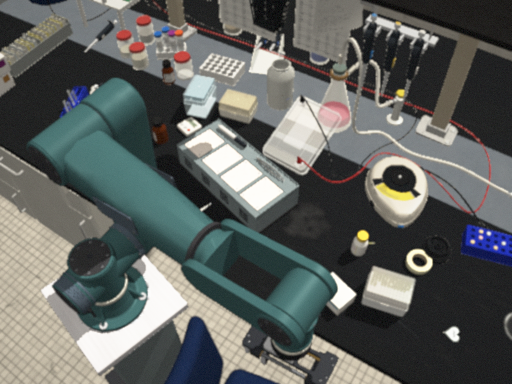

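```bash
python3 - <<'E'
from h import *
p=eyes.snapshot("top");im=p["color"]
m=(im.min(2)>195).astype(np.uint8)
n,l,s,c=cv2.connectedComponentsWithStats(m)
C=[]
for i in range(1,n):
    x,y,w,h,a=s[i]
    if 165<c[i][0]<295 and 165<c[i][1]<225 and a>60:
        print(s[i],c[i],np.round(atz(p,c[i],.1),4)); 
        if a>700: C.append(c[i])
C=sorted(C,key=lambda t:t[0])[-3:]
W=np.array([atz(p,t,.1)[:2] for t in C])
d=W[0]-W[2];yaw=np.arctan2(-d[0],d[1]);print("yaw",yaw,np.linalg.norm(d))
Rm=np.array([[np.cos(yaw),-np.sin(yaw)],[np.sin(yaw),np.cos(yaw)]])
o=W.mean(0)-Rm@[-.015,-.046];print("origin",o)
for y in(.138,.046,-.046,-.138):print(o+Rm@[-.046,y], o+Rm@[-.067,y])
b=models.masks_of(p,"console")[0]["mask"].astype(np.uint8)
cv2.imwrite("pics/crop.png",cv2.resize(im[155:235,155:305,::-1],None,fx=5,fy=5,interpolation=cv2.INTER_CUBIC))
# check corners projection
K=np.array(p["camera_matrix"]);Rc=R.from_euler("xyz",p["rotation"]).as_matrix()
for a in((.088,.193),(.088,-.193),(-.088,-.193),(-.088,.193),(-.067,.177),(.037,-.177)):
    q=Rc.T@(np.r_[o+Rm@a,.1]-p["eye"]);u=cv2.projectPoints(np.array([[q[0],-q[1],-q[2]]]),np.zeros(3),np.zeros(3),K,np.array(p["D"]))[0].ravel()
    print(a,u,(u-[155,155])*5)
print(models.tip_of(p,"console")[0]["xy"],cv2.boundingRect(b))
E
```

```text
[178 169  27   4 102] [191.45098039 170.54901961] [0.5971 0.1861 0.1   ]
[173 180  26  34 528] [183.04734848 192.01704545] [0.5292 0.2108 0.1   ]
[202 181  26  34 846] [214.57446809 197.33806147] [0.5135 0.1117 0.1   ]
[231 182  27  34 841] [243.97502973 198.1902497 ] [0.5117 0.0199 0.1   ]
[261 182  26  34 848] [273.22287736 198.67688679] [ 0.5111 -0.0714  0.1   ]
yaw -0.013380497249495336 0.18319121346171144
origin [0.52772002 0.06586473]
[0.48357059 0.20446786] [0.46257247 0.20474885]
[0.48233963 0.1124761 ] [0.4613415  0.11275708]
[0.48110866 0.02048433] [0.46011054 0.02076532]
[ 0.47987769 -0.07150743] [ 0.45887957 -0.07122645]
(0.088, 0.193) [168.96330326 163.6924002 ] [69.81651628 43.46200099]
(0.088, -0.193) [291.49751999 166.43333189] [682.48759997  57.16665944]
(-0.088, -0.193) [290.61044486 222.58731378] [678.05222432 337.93656888]
(-0.088, 0.193) [166.6304832  219.69659009] [ 58.15241598 323.48295043]
(-0.067, 0.177) [172.00945046 213.07063286] [ 85.04725232 290.35316432]
(0.037, -0.177) [286.14636251 182.45169845] [655.73181254 137.25849223]
[229.2, 196.9] (167, 165, 125, 59)
```

View pics/crop.png

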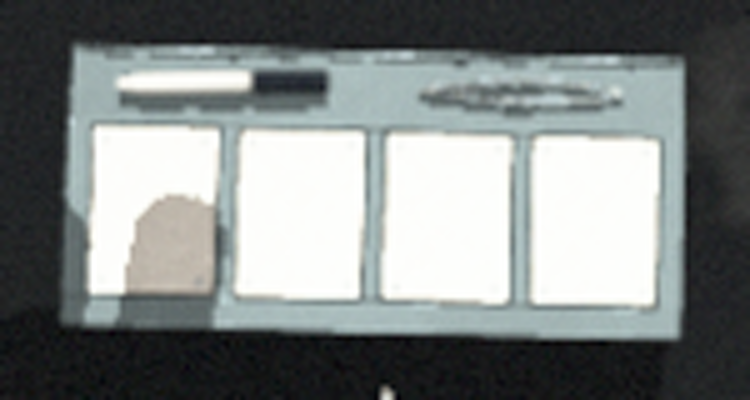

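Call:
step_arm([
  [[0, 0, 0, 0, 0, 0.16, 0], [0, 0, 0, 0, 0, 0.16, 0], [25.7, -38, 0, 0, 0, 0, 0], [25.7, -38, 0, 0, 0, 0, 0], [25.7, -38, 0, 0, 0, 0, 0], [25.7, -38, 0, 0, 0, 0, 0], [25.7, -38, 0, 0, 0, 0, 0], [25.7, -38, 0, 0, 0, 0, 0], [25.7, -38, 0, 0, 0, 0, 0], [25.7, -38, 0, 0, 0, 0, 0], [25.7, -38, 0, 0, 0, 0, 0], [25.7, -38, 0, 0, 0, 0, 0], [25.7, -38, 0, 0, 0, 0, 0], [25.7, -38, 0, 0, 0, 0, 0], [0, 0, 30, 0, 0, 0, 0], [0, 0, 30, 0, 0, 0, 0], [0, 0, 25, 0, 0, 0, 0], [0, 0, 0, 0, 0, 0, 0]],
])

```text
time: 3.7
tool_pos: [0.4798, -0.0727, 0.3175]
ee_rot: [-3.14, 0.005, -0.014]
wrist_force: [0.1, -0.7, 1.0]
width: 0.0003
finger_force: 0.0
```

Call:
step_arm([
  [[0, 0, 12, 0, 0, 0, 0], [0, 0, 5, 0, 0, 0, 0], [0, 0, 2.5, 0, 0, 0, 0], [0, 0, 0, 0, 0, 0, 0]],
])

```text
time: 4.2
tool_pos: [0.4805, -0.073, 0.3004]
ee_rot: [3.141, -0.0, -0.014]
wrist_force: [0.1, -0.6, -0.5]
width: 0.0006
finger_force: 0.0
```

Call:
step_arm([
  [[0, 0, 1.5, 0, 0, 0, 0], [0, 0, 1.5, 0, 0, 0, 0], [0, 0, 0, 0, 0, 0, 0]],
])

```text
time: 4.58
tool_pos: [0.4806, -0.073, 0.2983]
ee_rot: [3.141, -0.001, -0.014]
wrist_force: [-1.3, -0.4, 5.8]
width: 0.0006
finger_force: 2.5
```

Call:
step_arm([
  [[0, 0, 1.5, 0, 0, 0, 0], [0, 0, 0, 0, 0, 0, 0]],
])

```text
time: 4.82
tool_pos: [0.4806, -0.073, 0.2976]
ee_rot: [3.141, -0.002, -0.014]
wrist_force: [-2.1, 1.0, 7.8]
width: 0.0005
finger_force: 3.9
```

Call:
step_arm([
  [[0, 0, -15, 0, 0, 0, 0], [0, -31, 0, 0, 0, 0, 0], [0, -31, 0, 0, 0, 0, 0], [-0.8, -31.5, 0, 0, 0, 0, 0], [0, 0, 8, 0, 0, 0, 0], [0, 0, 4, 0, 0, 0, 0], [0, 0, 1.5, 0, 0, 0, 0], [0, 0, 1.5, 0, 0, 0, 0], [0, 0, 0, 0, 0, 0, 0]],
])

```text
time: 5.95
tool_pos: [0.4808, 0.0201, 0.2973]
ee_rot: [-3.14, 0.0, -0.015]
wrist_force: [-4.9, 1.4, 8.7]
width: 0.0005
finger_force: 4.4
```

Call:
step_arm([
  [[0, 0, -15, 0, 0, 0, 0], [0, -31, 0, 0, 0, 0, 0], [0, -31, 0, 0, 0, 0, 0], [0, -30, 0, 0, 0, 0, 0], [0, 0, 8, 0, 0, 0, 0], [0, 0, 4, 0, 0, 0, 0], [0, 0, 1.5, 0, 0, 0, 0], [0, 0, 1.5, 0, 0, 0, 0], [0, 0, 0, 0, 0, 0, 0]],
])

```text
time: 7.08
tool_pos: [0.4822, 0.112, 0.2957]
ee_rot: [3.141, 0.0, -0.015]
wrist_force: [-1.3, 0.5, 1.7]
width: 0.0005
finger_force: 1.5
```

Place 2 gives way with little force; I'll push 4 mm more in small steps to confirm.

Call:
step_arm([
  [[0, 0, 1.5, 0, 0, 0, 0], [0, 0, 1.5, 0, 0, 0, 0], [0, 0, 1, 0, 0, 0, 0], [0, 0, 0, 0, 0, 0, 0]],
])

```text
time: 7.58
tool_pos: [0.4824, 0.1125, 0.2915]
ee_rot: [3.141, -0.0, -0.014]
wrist_force: [-1.6, -1.7, 2.4]
width: 0.0006
finger_force: 1.2
```

Call:
step_arm([
  [[0, 0, 4, 0, 0, 0, 0], [0, 0, 4, 0, 0, 0, 0], [0, 0, 4, 0, 0, 0, 0], [0, 0, 4, 0, 0, 0, 0], [0, 0, 4, 0, 0, 0, 0], [0, 0, 4, 0, 0, 0, 0], [0, 0, 4, 0, 0, 0, 0], [0, 0, 4, 0, 0, 0, 0], [0, 0, 2, 0, 0, 0, 0], [0, 0, 0, 0, 0, 0, 0], [0, 0, 0, 0, 0, 0, 0]],
])

```text
time: 8.95
tool_pos: [0.482, 0.1125, 0.2572]
ee_rot: [3.141, 0.001, -0.014]
wrist_force: [0.1, -0.4, 1.5]
width: 0.0006
finger_force: 0.5
```

Call:
step_arm([
  [[0, 0, -8, 0, 0, 0, 0], [0, 0, -15, 0, 0, 0, 0], [0, 0, -20, 0, 0, 0, 0], [0, 0, -30, 0, 0, 0, 0], [0, 0, -40, 0, 0, 0, 0], [-50, 0, 0, 0, 0, 0, 0], [-50, 0, 0, 0, 0, 0, 0], [-50, 0, 0, 0, 0, 0, 0], [0, 0, 0, 0, 0, 0, 0]],
])

```text
time: 10.07
tool_pos: [0.33, 0.1147, 0.3722]
ee_rot: [-3.141, -0.004, -0.013]
wrist_force: [0.5, -0.4, 0.6]
width: 0.0006
finger_force: 0.0
```

```bash
python3 - <<'E'
from h import *
a=eyes.snapshot("top")["color"][150:240,150:310,::-1];b=eyes.snapshot("scene")["color"][90:240,140:310,::-1]
cv2.imwrite("pics/after.png",np.hstack([cv2.resize(a,(400,225)),cv2.resize(b,(400,353))[:225]])if 0 else np.vstack([cv2.resize(a,(480,270)),cv2.resize(b,(480,320))]))
E
```

```text
(no output)
```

View pics/after.png

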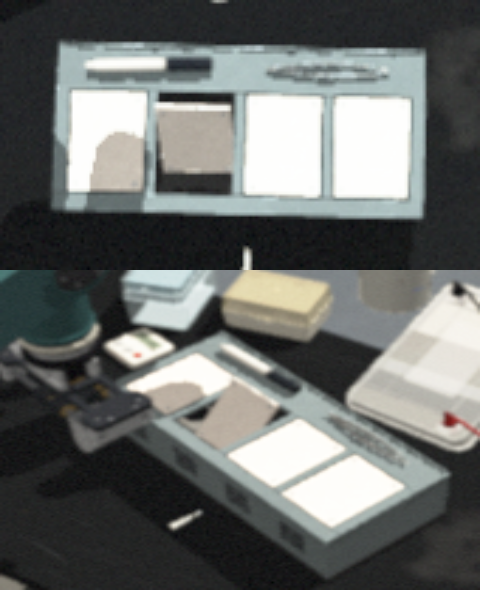

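The second panel from the left is tilted. In the top crop its face spans rows 108–174, about 66 mm of 104, which gives roughly 0.87 rad. The other panels are flush, and the marker and forceps on the ledge have not moved.

```bash
python3 -c "
from bench import robot
print(robot.close_job())"
```

```text
the job is handed in; nothing more can be done
None
```

The loose panel was at place 2: I pushed it open to about 0.87 rad (50°, estimated from the top picture), moved the arm clear and handed the job in. Places 3 and 4 were latched and took at most about 9 N, place 1 was never pressed, and no verdict came back.

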